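Nest three sample cups and show the base of the nest to the inspection camera

TASK

Nest the three steel sample cups: put the middle cup into the large one, let go, then put the small cup into the middle one and let go. Then take the whole nest by the large cup, lift it and hold it in front of the inspection camera with the underside of the large cup facing the lens squarely, centred on the lens axis and 12 cm from the lens. Do not touch the camera, leave the brown bottle, the glass beaker and the brass weight where they stand, and finish while holding the nest still there.

Things in the scene. Friction and masses are not known exactly. Their poses are not given: they have to be found in the camera images.
- cup_large: large open steel cup, round, straight-walled: outside diameter 64 mm, height 38 mm, wall 2.5 mm, floor 3 mm, 140 g. Loose, upright at the start. Origin at the centre of its underside, z up through the mouth. All cups are plain steel, the narrower the taller: nested, each on the floor of the next, the rims stand 38, 56 and 74 mm above the large cup's underside.
- cup_middle: middle open steel cup, same shape: outside diameter 48 mm, height 53 mm, wall 2.5 mm, floor 3 mm, 100 g. Loose, upright at the start. Origin at the centre of its underside, z up through the mouth. About 5.5 mm of play all round in the large cup; its rim then stands 18 mm above the large rim.
- cup_small: small open steel cup, same shape: outside diameter 33 mm, height 68 mm, wall 2.5 mm, floor 3 mm, 70 g. Loose, upright at the start. Origin at the centre of its underside, z up through the mouth. About 5 mm of play all round in the middle cup; its rim then stands 18 mm above the middle rim.
- camera_head: inspection camera: aluminium block, black lens barrel 36 mm wide, fixed on a round dark foot at the far side. Origin: centre of the lens front, 110 mm above the bench; z = lens axis, out of the lens, 60 degrees above horizontal, leaning toward the robot (yaw varies). A cup facing it squarely leans 30 degrees, base to the lens, its z parallel to this z, underside centre 120 mm along it.
- camera_stand: round dark foot of the inspection camera, 96 mm diameter, with a short post and fork that carry the camera head; fixed. Origin at the centre of its underside; its x axis points away from the robot at yaw 0, the lens looks to its -x side and up.
- drop_bottle: brown glass drop bottle with black cap, 38 mm diameter, 82 mm high; bystander, loose. Origin at the centre of its underside.
- beaker: clear glass beaker, 54 mm diameter, 70 mm high; bystander, loose. Origin at the centre of its underside.
- weight_50: brass weight with a knob, 29 mm diameter, 40 mm high; bystander, loose. Origin at the centre of its underside.

How it is judged:
On the way, in this order (a step that is already met when the one before it is completed fails the run):
1. the middle cup stands in the large cup, let go, the small cup not yet in (distance between cup_middle and cup_large below 0.012 m and angle between the z axis of cup_middle and the z axis of cup_large, either way round below 0.25 rad and contact force between the fingers and cup_middle below 0.1 N and linear speed of cup_middle below 0.03 m/s and distance between cup_small and cup_middle above 0.03 m), for 0.2 s.
2. the small cup stands in the middle cup in the large cup, let go (distance between cup_middle and cup_large below 0.012 m and angle between the z axis of cup_middle and the z axis of cup_large, either way round below 0.25 rad and distance between cup_small and cup_middle below 0.012 m and angle between the z axis of cup_small and the z axis of cup_middle, either way round below 0.25 rad and contact force between the fingers and cup_small below 0.1 N and linear speed of cup_small below 0.03 m/s), for 0.2 s.
At the end, for the whole second after the job is handed in: cups still nested (origins within 12 mm, axes 0.25 rad); fingers hold the large cup still, in the air, clear of the camera; its underside centre within 14 mm of the lens axis in x and y, 105 to 135 mm from the lens; its axis within 0.15 rad of the lens axis, mouth away (distance between cup_middle and cup_large below 0.012 m and angle between the z axis of cup_middle and the z axis of cup_large, either way round below 0.25 rad and distance between cup_small and cup_middle below 0.012 m and angle between the z axis of cup_small and the z axis of cup_middle, either way round below 0.25 rad and x of cup_large in the frame of camera_head between -0.014 and 0.014 m and y of cup_large in the frame of camera_head between -0.014 and 0.014 m and z of cup_large in the frame of camera_head between 0.105 and 0.135 m and angle between the z axis of cup_large and the z axis of camera_head, either way round below 0.15 rad and angle between cup_large's own z axis and vertical below 0.9 rad and height (world z) of cup_large above 0.15 m and linear speed of cup_large below 0.02 m/s and contact force between the fingers and cup_large above 1 N and contact force between cup_large and camera_stand below 0.1 N); the arm keeps its last pose, push and grip.
It fails at once if the camera is touched (contact force between any of the arm, the fingers, cup_large, cup_middle, cup_small and camera_stand above 1 N).
It fails at once if the bottle, the beaker or the weight is shifted by more than 20 mm (distance of any of drop_bottle, beaker, weight_50 from where it was at the start of the episode above 0.02 m).
It also fails if it takes over 69 s, if anything falls off the work surface, if the arm or the gripper's body presses on something with over 40 N, if the wrist force passes 120 N, or if a joint passes its speed limit or range.

ROBOT

A 6-joint arm with a two-finger parallel gripper is mounted at the origin on a cart in front of the work surface, level with it; the furniture and walls round the work are solid. World frame = base frame: x ahead of the robot, y to its left, z up, the work surface at z = 0. Lengths are in m, angles in rad, forces in N, time in s.
With the tool pointing down it reaches from about 0.3 to 1 m from the base axis. Payload 5.1 kg.
Tool frame: the origin (TCP) lies midway between the tips of the shut fingers; the grasp point (between the pads) lies 19 mm behind it; z points along the fingers, y is the direction in which the jaws open and shut (so a half turn about z gives the same grasp; the last joint's range is limited). The gripper opens to 95 mm and grips with 3 to 60 N. Pads are 20 mm wide; open, the fingers measure 119 mm over their backs; the gripper's body (75 mm by 180 mm) begins 59 mm behind the grasp point.
Start: joints at [-1.376, 0.124, 1.65, -0, 1.367, -0.083], TCP at [0.178, -0.625, 0.215] pointing down, gripper open.
Joint ranges: [-2.61, 2.61], [-1.02, 2.33], [0.03, 2.71], [-1.35, 4.49], [0.32, 2.68], [-2.91, 2.91]. Speed limits (rad/s): [2.57, 2.57, 3.14, 3.14, 3.14, 3.14].

INTERFACE

Orientations are given as a unit quaternion [w, x, y, z].
In Python, from station import robot gives the robot as it stands. The module is installed in compiled form; this text tells all that it offers.
- The arm moves only by the tool play_rows, never from a script. Its arguments are lists of equal length, an entry for each row: "hand": the opening, from 0 (shut) to 1 (fully open); "linear": the shift along the tool's x, y, z in cm, a list of three; "dr": the turn, a rotation vector about the tool's x, y, z in degrees, a list of three. A call has 1 to 20 rows; each row shifts and turns the commanded pose from where the row before left it, along the tool's axes as they then stand; what a row does not reach is not made up. A row lasts 1/8 s, in which the tool goes at most 62.5 mm and 10.7 degrees, less where a joint would pass 70% of its speed; a pose out of reach is approached as far as the arm can. A call with a gripper value outside its range is refused whole. The fingers move at their own pace and stop on an object; "newtons" is the grip in N (left out, the last holds). Time passes only in rows, so rows that do not move let the fingers close. It gives the time, the measured TCP pose, the force and the opening at its end, in the units of the state.
- robot.get_obs(): the state, without advancing time (a new reading comes with each control period).
- robot.grab_frame(name): name is "side" or "top"; returns a dict with "img" (420x560x3 uint8, red, green, blue), "z_map" (420x560 float32, m along the optical axis (not along the pixel's ray), 0 where there is no reading), "fx", "fy", "cx", "cy" (pixels), "eye" and "attitude" of the camera in the world. Camera axes: x right, y down, z forward; pixel columns grow to the right and rows downward; lengths in m; the calibration is good to about 2 mm. A picture is of the moment at which its call begins.
- robot.sign_off(): hands the job in, once; it reports no verdict.
The state is a dict: "clock": time; "q": joint angles; "joint_velocities": joint speeds; "joint_torque": joint torques, N m; "tool_pos": TCP position; "tcp_rot": TCP orientation; "wrist_force": force on the tool from outside, world axes, zero at the start; "moment": the same for the moment, N m; "finger_gap": finger opening in m.
Only numpy, scipy, OpenCV 4.12 (cv2) and the standard library are available. Lean on these libraries where they do the work, as an engineer would, in place of code of your own. Each camera call takes 0.05 s, during which the arm holds its last target. There are 200 camera calls.

## Working session

There is one attempt and no reset: what is moved stays moved. The work goes in short steps, Python scripts to look and compute and a tool call to move; the robot and the scene stay as the last step left them, time stands still between calls to the robot, and variables do not carry over. Pictures are saved under pics/ and viewed, about 8 in all and at most 12, crops included, and the job is handed in when it is done.

Besides the shell and the picture viewer there is one more tool, called after "Call:" by a JSON object that holds its "op" and its "data". play_rows: Moves the arm, as the interface text tells. Its arguments: {"type":"object","properties":{"hand":{"type":"array","items":{"type":"number"}},"linear":{"type":"array","items":{"type":"array","items":{"type":"number"}}},"dr":{"type":"array","items":{"type":"array","items":{"type":"number"}}},"newtons":{"type":"number"}},"required":["hand","linear","dr"]}

```bash
mkdir -p pics
cat > h.py <<'E'
import numpy as np, cv2
from scipy.spatial.transform import Rotation as R
from station import robot
def rot(a):
    a=np.array(a,float)
    return a if a.shape==(3,3) else R.from_quat(a,scalar_first=True).as_matrix()
def cloud(f):
    z=f["z_map"]; v,u=np.mgrid[:z.shape[0],:z.shape[1]]
    p=np.stack([(u-f["cx"])/f["fx"]*z,(v-f["cy"])/f["fy"]*z,z],-1)
    return p@rot(f["attitude"]).T+np.array(f["eye"])
def snap(n,fn=None):
    f=robot.grab_frame(n)
    if fn: cv2.imwrite('pics/'+fn,f["img"][:,:,::-1])
    return f
E
python3 - <<'E'
from h import *
for n in("top","side"):
    f=snap(n,n+'0.png'); np.save(n+'0.npy',cloud(f)); print(n,f["eye"],f["attitude"],f["fx"],f["cx"],f["cy"])
print(robot.get_obs())
E
```

```text
top [ 0.30366351 -0.03022591  1.65460394] [-0.05573108  0.71068492 -0.69849569  0.06264791] 546.4222739384545 292.20207979008285 206.14903557425356
side [0.63988739 0.58863377 1.04411429] [-0.02277573  0.07148998  0.95257387 -0.29491266] 470.8105827479379 273.35564652616824 210.82372187565787
{'clock': 0.1, 'q': array([-1.37560557e+00,  1.24435161e-01,  1.65148691e+00, -8.77891629e-06,
        1.36748111e+00, -8.26076494e-02]), 'joint_velocities': array([ 0.00152009, -0.00134903, -0.00379511,  0.00101968,  0.00224846,
       -0.00113071]), 'joint_torque': array([ 5.47676555e-04, -4.18879151e+01, -3.61097467e+01,  7.76608544e-02,
        4.61929862e-02, -6.83664121e-05]), 'tool_pos': array([ 0.17811243, -0.62454456,  0.21354288]), 'tcp_rot': array([-9.03592056e-04,  9.90368475e-01,  1.38453831e-01, -5.52234578e-05]), 'wrist_force': array([-0.36498367, -0.27195115, -0.41036314]), 'moment': array([-0.02725601, -0.03106006,  0.04257745]), 'finger_gap': 0.09522028812664605}
```

View pics/top0.png

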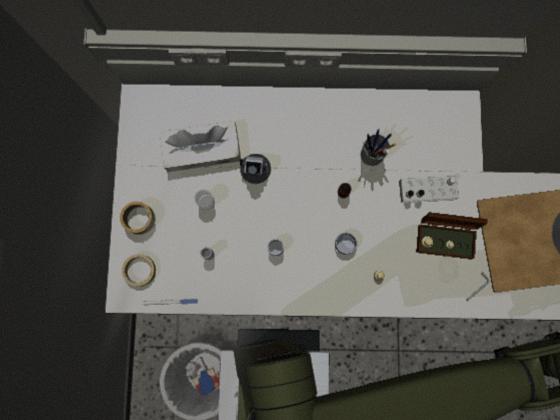

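View pics/side0.png

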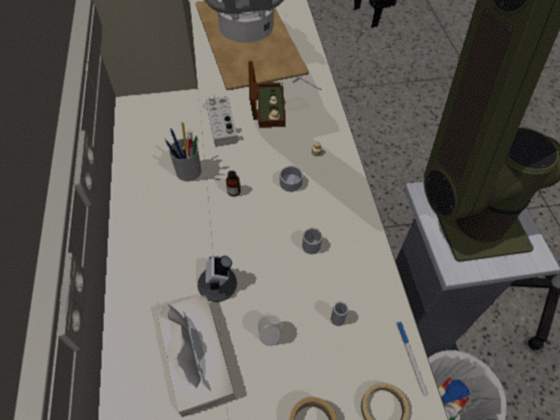

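Top view: large cup about (346,243), middle (276,247), small (208,253), beaker (205,201), camera foot (255,168), bottle (344,190), weight (378,275). The side view agrees. Next I'll measure from the depth clouds.

Run:
```python
from h import *
from scipy.optimize import least_squares
T=np.load('top0.npy');S=np.load('side0.npy')
P=dict(large=(346,243,.038,.032),mid=(276,247,.053,.024),small=(208,253,.068,.0165),beaker=(205,201,.07,.027),bottle=(344,190,.082,.019),weight=(378,275,.04,.0145),foot=(255,168,.02,.048))
for k,(u,v,h,r) in P.items():
    c=T[v,u,:2]
    for nm,C in(("top",T),("side",S)):
        q=C.reshape(-1,3); q=q[np.linalg.norm(q[:,:2]-c,axis=1)<r+.03]
        w=q[q[:,2]>.008]
        rim=q[abs(q[:,2]-h)<.008]
        f=lambda p:np.linalg.norm(w[:,:2]-p,axis=1)-r
        if len(rim)>5:
            g=rim; s=least_squares(lambda p:np.linalg.norm(g[:,:2]-p,axis=1)-r+.001,g[:,:2].mean(0),loss='soft_l1',f_scale=.002)
            print(k,nm,len(g),'rimfit',s.x.round(4),'rms',np.sqrt((s.fun**2).mean()).round(4),'mid',((g.min(0)+g.max(0))/2).round(4),'ext',np.ptp(g,0).round(3),'zmax',w[:,2].max().round(3))
        else: print(k,nm,len(rim),len(w))
for n in("top","side"):
    f=snap(n); i=f["img"][:,:,::-1]
    y,x=((168,255) if n=="top" else (275,215))
    cv2.imwrite(f'pics/cam_{n}.png',cv2.resize(i[y-35:y+35,x-35:x+35],None,fx=6,fy=6,interpolation=cv2.INTER_CUBIC))
a,b=cv2.imread('pics/cam_top.png'),cv2.imread('pics/cam_side.png'); cv2.imwrite('pics/cam.png',cv2.resize(np.hstack([a,b]),(800,400)))
c=T[168,255,:2]
for C in(T,S):
    q=C.reshape(-1,3);q=q[np.linalg.norm(q[:,:2]-c,axis=1)<.09]
    for lo in np.arange(.01,.17,.015):
        m=q[(q[:,2]>=lo)&(q[:,2]<lo+.015)]
        if len(m): print(lo.round(3),len(m),m.mean(0).round(3),m.min(0).round(3),m.max(0).round(3))
```

```text
large top 63 rimfit [ 0.4693 -0.2063] rms 0.0011 mid [ 0.4695 -0.2065  0.0382] ext [0.061 0.062 0.015] zmax 0.05
large side 125 rimfit [ 0.4697 -0.2051] rms 0.0017 mid [ 0.4694 -0.2051  0.0351] ext [0.063 0.065 0.01 ] zmax 0.04
mid top 43 rimfit [0.4529 0.0033] rms 0.0011 mid [0.4539 0.0033 0.0536] ext [0.044 0.044 0.014] zmax 0.061
mid side 98 rimfit [0.4531 0.0046] rms 0.0014 mid [0.4531 0.0046 0.0506] ext [0.047 0.049 0.01 ] zmax 0.056
small top 38 rimfit [0.4308 0.2042] rms 0.0012 mid [0.4314 0.2043 0.0669] ext [0.033 0.031 0.014] zmax 0.074
small side 75 rimfit [0.4311 0.2057] rms 0.0012 mid [0.4315 0.2053 0.0657] ext [0.031 0.034 0.011] zmax 0.071
beaker top 53 rimfit [0.5905 0.2185] rms 0.0013 mid [0.5914 0.2191 0.0693] ext [0.049 0.053 0.012] zmax 0.08
beaker side 117 rimfit [0.5912 0.2204] rms 0.0014 mid [0.5906 0.2194 0.0673] ext [0.053 0.053 0.01 ] zmax 0.072
bottle top 49 rimfit [ 0.6142 -0.1949] rms 0.0054 mid [ 0.6293 -0.1995  0.0812] ext [0.02  0.021 0.014] zmax 0.088
bottle side 57 rimfit [ 0.6412 -0.2093] rms 0.0057 mid [ 0.6298 -0.1985  0.08  ] ext [0.022 0.023 0.01
[... 865 characters left out ...]
 0.098 0.1  ]
0.1 102 [0.673 0.074 0.108] [0.656 0.058 0.1  ] [0.695 0.09  0.115]
0.115 15 [0.678 0.072 0.117] [0.668 0.06  0.115] [0.686 0.083 0.122]
0.01 263 [0.698 0.087 0.012] [0.656 0.038 0.01 ] [0.739 0.122 0.016]
0.025 4 [0.716 0.12  0.035] [0.71  0.103 0.03 ] [0.722 0.142 0.039]
0.04 67 [0.722 0.124 0.049] [0.68  0.097 0.04 ] [0.742 0.143 0.054]
0.055 71 [0.701 0.095 0.065] [0.672 0.05  0.056] [0.72  0.117 0.07 ]
0.07 223 [0.697 0.091 0.077] [0.667 0.039 0.07 ] [0.719 0.118 0.085]
0.085 190 [0.694 0.08  0.092] [0.658 0.047 0.085] [0.708 0.101 0.1  ]
0.1 170 [0.674 0.078 0.108] [0.657 0.06  0.1  ] [0.692 0.093 0.115]
0.115 21 [0.679 0.073 0.116] [0.673 0.062 0.115] [0.684 0.084 0.118]
```

View pics/cam.png

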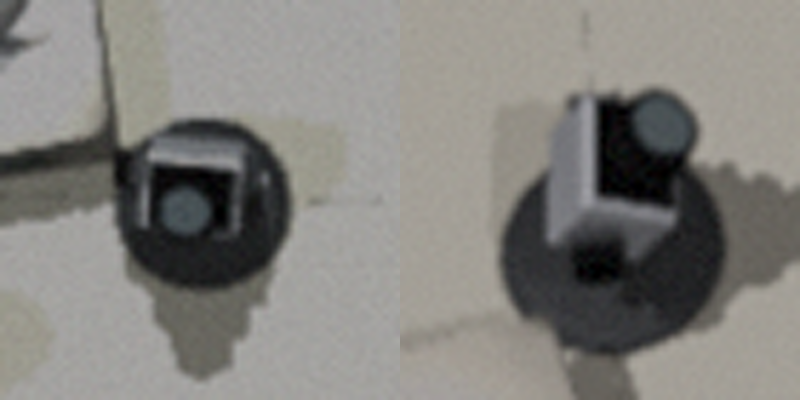

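Crop: the lens disc is centred at (185,208) in the top half, which is top pixel (252.4,169.4). In the side half it is at (663,123), side pixel (226.0,261.5). The foot centre is at (205,203), top pixel (255.9,168.5). The white block edge is almost aligned with the image.

Run:
```python
from h import *
from scipy.optimize import least_squares
def ray(f,u,v,z):
    d=rot(f["attitude"])@np.array([(u-f["cx"])/f["fx"],(v-f["cy"])/f["fy"],1]); e=np.array(f["eye"]); return e+d*(z-e[2])/d[2]
ft=snap("top");fs=snap("side")
print('lens',ray(ft,252.4,169.4,.11),ray(fs,226,261.5,.11))
print('foot',ray(ft,255.9,168.5,.012))
L=ray(ft,252.4,169.4,.11)/2+ray(fs,226,261.5,.11)/2
for C in(np.load('top0.npy'),np.load('side0.npy')):
    q=C.reshape(-1,3);m=q[np.linalg.norm(q-L,axis=1)<.016]
    u,s,v=np.linalg.svd(m-m.mean(0));n=v[2]*np.sign(v[2,2]);print('lensplane',len(m),m.mean(0),n,'elev',np.degrees(np.arcsin(n[2])),'yaw',np.degrees(np.arctan2(-n[1],-n[0])))
# foot: dark pixels on bench plane
for f,C in((ft,np.load('top0.npy')),(fs,np.load('side0.npy'))):
    g=f["img"].mean(2); m=(np.linalg.norm(C[...,:2]-[.70,.078],axis=2)<.07)&(C[...,2]>.006)&(C[...,2]<.022)&(g<75)
    p=C[m][:,:2]; h=cv2.convexHull(p.astype(np.float32))[:,0]
    s=least_squares(lambda x:np.linalg.norm(h-x,axis=1)-.048,p.mean(0),loss='soft_l1',f_scale=.002); print('footfit',s.x,s.fun.std(),np.median(C[m][:,2]))
# white block pixels
for f,C in((ft,np.load('top0.npy')),(fs,np.load('side0.npy'))):
    m=(np.linalg.norm(C[...,:2]-[.70,.078],axis=2)<.06)&(C[...,2]>.055)
    p=C[m]; r=cv2.minAreaRect(p[:,:2].astype(np.float32)); print('rect',r)
    w=p[f["img"].mean(2)[m]>100]; print('white',len(w)); print(np.c_[w,].round(3)[:30].tolist() if f is ft else '')
```

```text
lens [0.67101489 0.0738514  0.11      ] [0.66846756 0.07639705 0.11      ]
foot [0.69737235 0.06975711 0.012     ]
lensplane 82 [0.67019553 0.07474295 0.10995339] [-0.45866842  0.06242993  0.88641174] elev 62.4257548820994 yaw -7.750968344159254
lensplane 137 [0.67085695 0.07610899 0.11023279] [-0.4519593   0.11438253  0.88467476] elev 62.21152354433806 yaw -14.202293506980636
footfit [0.698676   0.07458209] 0.005580499458857707 0.011253264881175506
footfit [0.6989733  0.07356857] 0.0012345270292627932 0.009808433744853184
rect ((0.6893324255943298, 0.08190947026014328), (0.08961071819067001, 0.06333743780851364), 82.00523376464844)
white 71
[[0.718, 0.094, 0.069], [0.719, 0.091, 0.067], [0.72, 0.088, 0.063], [0.72, 0.085, 0.064], [0.72, 0.082, 0.064], [0.713, 0.093, 0.078], [0.714, 0.09, 0.075], [0.712, 0.087, 0.081], [0.715, 0.085, 0.072], [0.713, 0.081, 0.078], [0.713, 0.078, 0.079], [0.715, 0.076, 0.071], [0.714, 0.072, 0.076], [0.715, 0.07, 0.074], [0.717, 0.067, 0.065], [0.715, 0.064, 0.074], [0.717, 0.061, 0.066], [0.716, 0.058, 0.069], [0.717, 0.055, 0.067], [0.708, 0.095, 0.084], [0.709, 0.093, 0.083], [0.707, 0.089, 0.091], [0.705, 0.086, 0.096], [0.708, 0.083, 0.086], [0.708, 0.081, 0.085], [0.709, 0.078, 0.083], [0.709, 0.075, 0.084], [0.71, 0.072, 0.081], [0.71, 0.069, 0.079], [0.709, 0.066, 0.083]]
rect ((0.6883147954940796, 0.07968460023403168), (0.07790466398000717, 0.06100120022892952), 85.46414184570312)
white 212
```

```bash
cat >> h.py <<'E'
YAW=np.radians(-6)   # camera yaw estimate
def Rt(tilt,yaw=YAW):
    c,s=np.cos(yaw),np.sin(yaw)
    D=np.array([[c,s,0],[s,-c,0],[0,0,-1.]])      # tool down, x along camera's away direction
    return D@R.from_euler('y',tilt,degrees=True).as_matrix()
def go(p,tilt=0,yaw=YAW):
    o=robot.get_obs(); A=rot(o["tcp_rot"]); 
    print('shift tool cm',(A.T@(np.array(p)-o["tool_pos"])*100).round(2),'turn deg',np.degrees(R.from_matrix(A.T@Rt(tilt,yaw)).as_rotvec()).round(2))
    print(' in target frame cm',(Rt(tilt,yaw).T@(np.array(p)-o["tool_pos"])*100).round(2))
E
python3 - <<'E'
from h import *
f=snap("side"); T=np.load('top0.npy'); S=np.load('side0.npy'); ft=snap("top")
for C,f in((T,ft),(S,f)):
    m=(np.linalg.norm(C[...,:2]-[.70,.078],axis=2)<.06)&(C[...,2]>.06)&(f["img"].mean(2)>100); p=C[m]
    for _ in range(4):
        c=p.mean(0);n=np.linalg.svd(p-c)[2][2];d=abs((p-c)@n);p=p[d<max(.003,0.8*d.max())]
    n=n*np.sign(n[2]); print(len(p),n,d.std(),np.degrees(np.arctan2(n[1],n[0])))
go([.453,.004,.2])
E
```

```text
66 [ 0.8512434  -0.09269084  0.51652016] 0.0012747090140293221 -6.214383111232763
189 [0.71448428 0.00508892 0.69963299] 0.0029118592339264617 0.40808282182445516
shift tool cm [ 43.67 -52.95   1.47] turn deg [-2.000e-02  0.000e+00  2.192e+01]
 in target frame cm [ 20.75 -65.43   1.45]
```

The block's back face also gives a yaw of −6.2° and the expected tilt, so I'll use −6°.

Call:
{"op": "play_rows", "data": {"hand": [1,1,1,1,1,1,1,1,1,1,1,1,1,1,1,1,1,1,1,1], "linear": [[0,0,0],[0,0,0],[0,0,0],[1.5,-4.7,0.1],[1.5,-4.7,0.1],[1.5,-4.7,0.1],[1.5,-4.7,0.1],[1.5,-4.7,0.1],[1.5,-4.7,0.1],[1.5,-4.7,0.1],[1.5,-4.7,0.1],[1.5,-4.7,0.1],[1.5,-4.7,0.1],[1.5,-4.7,0.1],[1.5,-4.7,0.1],[1.5,-4.7,0.1],[1.5,-4.7,0.1],[0,0,0],[0,0,0],[0,0,0]], "dr": [[0,0,7.3],[0,0,7.3],[0,0,7.3],[0,0,0],[0,0,0],[0,0,0],[0,0,0],[0,0,0],[0,0,0],[0,0,0],[0,0,0],[0,0,0],[0,0,0],[0,0,0],[0,0,0],[0,0,0],[0,0,0],[0,0,0],[0,0,0],[0,0,0]], "newtons": 15}}

```text
clock: 2.9
tool_pos: [0.4554, 0.0064, 0.2007]
tcp_rot: [0.0, 0.999, -0.053, 0.0]
wrist_force: [-0.0, -0.1, 0.5]
finger_gap: 0.0949
```

Run:
```python
from h import *
go([.453,.004,.038])
```

```text
shift tool cm [-0.21  0.26 16.27] turn deg [ 0.02 -0.01 -0.08]
 in target frame cm [-0.21  0.27 16.27]
```

Call:
{"op": "play_rows", "data": {"hand": [1,1,1,1,1,1,1,1,0.3,0.3,0.3,0.3,0.3,0.3,0.3,0.3], "linear": [[-0.2,0.3,2.5],[0,0,2.5],[0,0,2.5],[0,0,2.5],[0,0,2.5],[0,0,2.5],[0,0,1.3],[0,0,0],[0,0,0],[0,0,0],[0,0,0],[0,0,0],[0,0,0],[0,0,0],[0,0,0],[0,0,0]], "dr": [[0,0,0],[0,0,0],[0,0,0],[0,0,0],[0,0,0],[0,0,0],[0,0,0],[0,0,0],[0,0,0],[0,0,0],[0,0,0],[0,0,0],[0,0,0],[0,0,0],[0,0,0],[0,0,0]]}}

```text
clock: 4.9
tool_pos: [0.4535, 0.0046, 0.0378]
tcp_rot: [0.0, 0.999, -0.052, 0.0]
wrist_force: [0.7, -0.8, 1.3]
finger_gap: 0.047
```

Call:
{"op": "play_rows", "data": {"hand": [0.3,0.3,0.3,0.3,0.3,0.3,0.3,0.3,0.3,0.3,0.3,0.3,0.3], "linear": [[0,0,-1],[0,0,-3],[0,0,-4],[0,0,0],[0.6,3.4,0],[0.6,3.4,0],[0.6,3.4,0],[0.6,3.4,0],[0.6,3.4,0],[0.6,3.4,0],[0,0,0],[0,0,0],[0,0,0]], "dr": [[0,0,0],[0,0,0],[0,0,0],[0,0,0],[0,0,0],[0,0,0],[0,0,0],[0,0,0],[0,0,0],[0,0,0],[0,0,0],[0,0,0],[0,0,0]]}}

```text
clock: 6.52
tool_pos: [0.4675, -0.2009, 0.117]
tcp_rot: [-0.0, 0.999, -0.052, -0.0]
wrist_force: [-1.4, 0.0, -0.4]
finger_gap: 0.0473
```

Run:
```python
from h import *
go([.4695,-.2057,.042])
f=snap("side"); i=f["img"][:,:,::-1]; cv2.imwrite('pics/a1.png',cv2.resize(i[100:220,230:350],None,fx=4,fy=4,interpolation=cv2.INTER_CUBIC))
```

```text
shift tool cm [0.25 0.46 7.5 ] turn deg [-0.04  0.06  0.07]
 in target frame cm [0.25 0.45 7.5 ]
```

View pics/a1.png

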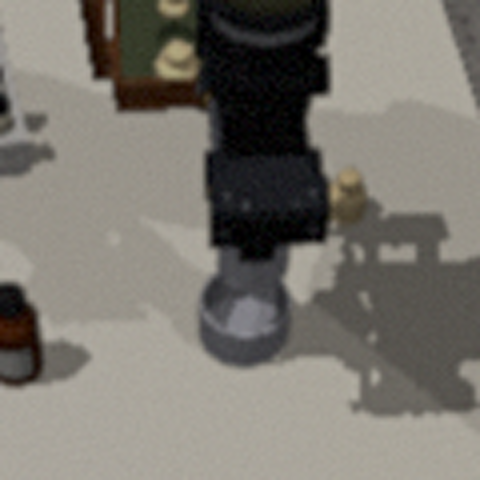

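The picture shows the middle cup upright in the jaws above the large cup (rim centre about (245,315) in the crop), slightly toward the camera. I'll correct, lower and release.

Call:
{"op": "play_rows", "data": {"hand": [0.3,0.3,0.3,0.3,0.3,0.3,0.3,0.3,1,1,1,1,1,1], "linear": [[0.3,0.4,0],[0,0,0],[0,0,2],[0,0,2],[0,0,1.5],[0,0,1],[0,0,0.9],[0,0,0],[0,0,0],[0,0,0],[0,0,0],[0,0,0],[0,0,-2],[0,0,-3]], "dr": [[0,0,0],[0,0,0],[0,0,0],[0,0,0],[0,0,0],[0,0,0],[0,0,0],[0,0,0],[0,0,0],[0,0,0],[0,0,0],[0,0,0],[0,0,0],[0,0,0]]}}

```text
clock: 8.32
tool_pos: [0.4696, -0.2058, 0.0931]
tcp_rot: [-0.001, 0.999, -0.052, -0.001]
wrist_force: [0.2, -0.1, 0.7]
finger_gap: 0.0946
```

Run:
```python
from h import *
go([.431,.205,.17])
```

```text
shift tool cm [ -8.14 -40.46  -7.62] turn deg [-0.06  0.15  0.02]
 in target frame cm [ -8.13 -40.45  -7.69]
```

Call:
{"op": "play_rows", "data": {"hand": [1,1,1,1,1,1,1,1,1,1,1,1,1,1,1], "linear": [[0,0,-3.8],[0,0,-3.8],[-0.8,-4,0],[-0.8,-4,0],[-0.8,-4,0],[-0.8,-4,0],[-0.8,-4,0],[-0.8,-4,0],[-0.8,-4,0],[-0.8,-4,0],[-0.8,-4,0],[-0.8,-4,0],[0,0,0],[0,0,0],[0,0,0]], "dr": [[0,0,0],[0,0,0],[0,0,0],[0,0,0],[0,0,0],[0,0,0],[0,0,0],[0,0,0],[0,0,0],[0,0,0],[0,0,0],[0,0,0],[0,0,0],[0,0,0],[0,0,0]]}}

```text
clock: 10.2
tool_pos: [0.4327, 0.199, 0.1696]
tcp_rot: [0.0, 0.999, -0.053, -0.0]
wrist_force: [0.0, -0.4, -0.1]
finger_gap: 0.0953
```

Run:
```python
from h import *
from scipy.optimize import least_squares
go([.431,.205,.053])
for n in("top","side"):
    f=snap(n);q=cloud(f).reshape(-1,3);q=q[np.linalg.norm(q[:,:2]-[.4695,-.2057],axis=1)<.045]
    for h,r in((.038,.031),(.056,.023)):
        g=q[abs(q[:,2]-h)<.006]
        g=g[abs(np.linalg.norm(g[:,:2]-[.4695,-.2057],axis=1)-r)<.008]
        s=least_squares(lambda p:np.linalg.norm(g[:,:2]-p,axis=1)-r,[.4695,-.2057],loss='soft_l1',f_scale=.002); print(n,h,len(g),s.x.round(4),abs(s.fun).mean().round(4))
```

```text
shift tool cm [-0.24 -0.58 11.66] turn deg [ 0.01  0.   -0.06]
 in target frame cm [-0.24 -0.58 11.66]
top 0.038 62 [ 0.4694 -0.2064] 0.0011
top 0.056 43 [ 0.4702 -0.2055] 0.0009
side 0.038 102 [ 0.4688 -0.2076] 0.0029
side 0.056 73 [ 0.4701 -0.205 ] 0.0012
```

The middle cup stands in the large one: its rim is at 56 mm, concentric within about 1 mm. Next is the small cup.

Call:
{"op": "play_rows", "data": {"hand": [1,1,1,1,1,1,0.1,0.1,0.1,0.1,0.1,0.1,0.1,0.1,0.1,0.1,0.1,0.1,0.1,0.1], "linear": [[-0.2,-0.6,2.5],[0,0,2.5],[0,0,2.5],[0,0,2.5],[0,0,1.7],[0,0,0],[0,0,0],[0,0,0],[0,0,0],[0,0,0],[0,0,0],[0,0,0],[0,0,0],[0,0,0],[0,0,0],[0,0,-1],[0,0,-3],[0,0,-4],[0,0,0],[0,0,0]], "dr": [[0,0,0],[0,0,0],[0,0,0],[0,0,0],[0,0,0],[0,0,0],[0,0,0],[0,0,0],[0,0,0],[0,0,0],[0,0,0],[0,0,0],[0,0,0],[0,0,0],[0,0,0],[0,0,0],[0,0,0],[0,0,0],[0,0,0],[0,0,0]]}}

```text
clock: 12.8
tool_pos: [0.4309, 0.2059, 0.1324]
tcp_rot: [0.0, 0.999, -0.052, -0.0]
wrist_force: [0.7, -0.9, -1.3]
finger_gap: 0.0312
```

Run:
```python
from h import *
go([.470,-.2053,.16])
```

```text
shift tool cm [ 8.18 40.49 -2.76] turn deg [0.01 0.02 0.02]
 in target frame cm [ 8.19 40.49 -2.76]
```

Call:
{"op": "play_rows", "data": {"hand": [0.1,0.1,0.1,0.1,0.1,0.1,0.1,0.1,0.1,0.1,0.1,0.1,0.1,0.1], "linear": [[0.3,1.5,-2.8],[0.8,4,0],[0.8,4,0],[0.8,4,0],[0.8,4,0],[0.8,4,0],[0.8,4,0],[0.8,4,0],[0.8,4,0],[0.8,4,0],[0.6,2.6,0],[0,0,0],[0,0,0],[0,0,0]], "dr": [[0,0,0],[0,0,0],[0,0,0],[0,0,0],[0,0,0],[0,0,0],[0,0,0],[0,0,0],[0,0,0],[0,0,0],[0,0,0],[0,0,0],[0,0,0],[0,0,0]]}}

```text
clock: 14.55
tool_pos: [0.4697, -0.2001, 0.1601]
tcp_rot: [-0.0, 0.999, -0.052, -0.0]
wrist_force: [-0.8, -0.9, -0.8]
finger_gap: 0.0314
```

Run:
```python
from h import *
go([.470,-.2053,.0605])
f=snap("side"); i=f["img"][:,:,::-1]; cv2.imwrite('pics/a2.png',cv2.resize(i[80:200,230:350],None,fx=4,fy=4,interpolation=cv2.INTER_CUBIC))
```

```text
shift tool cm [0.09 0.53 9.96] turn deg [-0.04  0.05  0.09]
 in target frame cm [0.09 0.52 9.96]
```

View pics/a2.png

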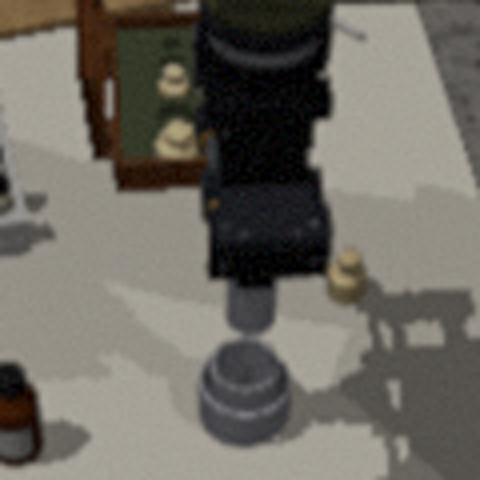

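The picture shows the small cup upright (bottom at about (252,325)) above the nest (middle rim at about (245,365)).

Call:
{"op": "play_rows", "data": {"hand": [0.1,0.1,0.1,0.1,0.1,0.1,0.1,0.1,0.1,0.1], "linear": [[0.1,0.5,0],[0,0,0],[0,0,0],[0,0,2.5],[0,0,2.5],[0,0,2],[0,0,1],[0,0,1],[0,0,0.9],[0,0,0]], "dr": [[0,0,0],[0,0,0],[0,0,0],[0,0,0],[0,0,0],[0,0,0],[0,0,0],[0,0,0],[0,0,0],[0,0,0]]}}

```text
clock: 15.85
tool_pos: [0.4702, -0.2061, 0.0611]
tcp_rot: [-0.0, 0.999, -0.052, -0.0]
wrist_force: [-0.6, -0.0, -0.1]
finger_gap: 0.0315
```

Call:
{"op": "play_rows", "data": {"hand": [1,1,1,1,1,1,1,1,1,1,1,1,1], "linear": [[0,0,0],[0,0,0],[0,0,0],[0,0,0],[0,0,0],[0,0,0],[0,0,-2],[0,0,-5],[-5,0,-5],[-5,0,0],[0,0,0],[0,0,0],[0,0,0]], "dr": [[0,0,0],[0,0,0],[0,0,0],[0,0,0],[0,0,0],[0,0,0],[0,0,0],[0,0,0],[0,0,0],[0,0,0],[0,0,0],[0,0,0],[0,0,0]]}}

```text
clock: 17.48
tool_pos: [0.3774, -0.1966, 0.1757]
tcp_rot: [-0.0, 0.999, -0.052, -0.0]
wrist_force: [0.3, -0.2, -0.7]
finger_gap: 0.0953
```

Run:
```python
from h import *
from scipy.optimize import least_squares
for n in("top","side"):
    f=snap(n);q=cloud(f).reshape(-1,3);q=q[np.linalg.norm(q[:,:2]-[.4695,-.2057],axis=1)<.045]
    for h,r in((.038,.031),(.056,.023),(.074,.0155)):
        g=q[abs(q[:,2]-h)<.006]
        g=g[abs(np.linalg.norm(g[:,:2]-[.4695,-.2057],axis=1)-r)<.007]
        if len(g)>5:
            s=least_squares(lambda p:np.linalg.norm(g[:,:2]-p,axis=1)-r,[.4695,-.2057],loss='soft_l1',f_scale=.002); print(n,h,len(g),s.x.round(4),abs(s.fun).mean().round(4))
go([.4697,-.2057,.1]);go([.4697,-.2057,.004])
i=f["img"][:,:,::-1]; cv2.imwrite('pics/a3.png',cv2.resize(i[100:220,230:350],None,fx=4,fy=4,interpolation=cv2.INTER_CUBIC))
```

```text
top 0.038 25 [ 0.4689 -0.2067] 0.0006
top 0.056 23 [ 0.4693 -0.2057] 0.0007
top 0.074 15 [ 0.4699 -0.2077] 0.0007
side 0.038 88 [ 0.4694 -0.2066] 0.0021
side 0.056 64 [ 0.4694 -0.206 ] 0.0022
side 0.074 47 [ 0.4707 -0.2058] 0.0013
shift tool cm [ 9.29 -0.04  7.55] turn deg [-0.03  0.05  0.05]
 in target frame cm [ 9.28 -0.05  7.56]
shift tool cm [ 9.29 -0.03 17.15] turn deg [-0.03  0.05  0.05]
 in target frame cm [ 9.28 -0.05 17.16]
```

View pics/a3.png

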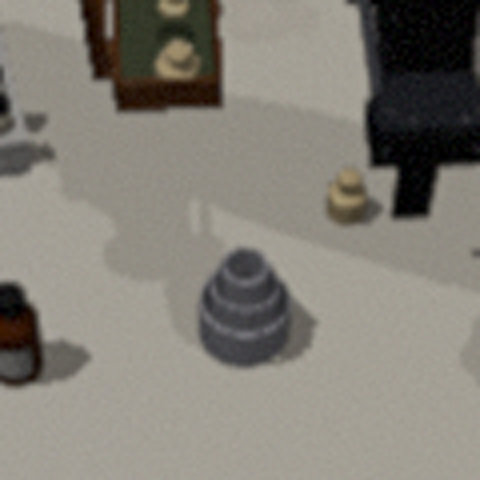

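All three are nested and upright, with rims concentric (in the crop about (245,260), (245,285) and (245,310)). Now I'll take the large cup.

Call:
{"op": "play_rows", "data": {"hand": [1,1,1,1,1,1,1,1], "linear": [[3.1,0,0],[3.1,0,0],[3.1,0.1,0],[0,0,2.5],[0,0,2.5],[0,0,2.5],[0,0,0],[0,0,0]], "dr": [[0,0,0],[0,0,0],[0,0,0],[0,0,0],[0,0,0],[0,0,0],[0,0,0],[0,0,0]]}}

```text
clock: 18.58
tool_pos: [0.4699, -0.2074, 0.1015]
tcp_rot: [0.0, 0.999, -0.052, 0.0]
wrist_force: [-0.5, 0.2, 1.0]
finger_gap: 0.0952
```

Run:
```python
from h import *
go([.4695,-.2063,.005])
```

```text
shift tool cm [-0.06 -0.1   9.65] turn deg [ 0.02 -0.04  0.03]
 in target frame cm [-0.05 -0.1   9.65]
```

Call:
{"op": "play_rows", "data": {"hand": [1,1,1,1,1,1,0.5,0.5,0.5,0.5,0.5,0.5,0.5,0.5], "linear": [[0,-0.1,2.5],[0,0,2.5],[0,0,2.5],[0,0,1.2],[0,0,0.9],[0,0,0],[0,0,0],[0,0,0],[0,0,0],[0,0,0],[0,0,0],[0,0,0],[0,0,0],[0,0,0]], "dr": [[0,0,0],[0,0,0],[0,0,0],[0,0,0],[0,0,0],[0,0,0],[0,0,0],[0,0,0],[0,0,0],[0,0,0],[0,0,0],[0,0,0],[0,0,0],[0,0,0]], "newtons": 40}}

```text
clock: 20.32
tool_pos: [0.4695, -0.2064, 0.0052]
tcp_rot: [0.0, 0.999, -0.052, 0.0]
wrist_force: [-1.9, -0.4, 3.0]
finger_gap: 0.0637
```

Call:
{"op": "play_rows", "data": {"hand": [0.5,0.5,0.5,0.5,0.5,0.5,0.5,0.5,0.5,0.5,0.5,0.5,0.5,0.5,0.5,0.5,0.5], "linear": [[0,0,-1],[0,0,-2],[0,0,-3.5],[0,0,-4],[0,0,-4],[0,0,-4],[0,0,-4],[0,0,-2],[0,0,0],[0,0,0],[0,0,0],[0,0,0],[0,0,0],[0,0,0],[0,0,0],[0,0,0],[0,0,0]], "dr": [[0,0,0],[0,0,0],[0,0,0],[0,0,0],[0,0,0],[0,0,0],[0,0,0],[0,0,0],[0,3,0],[0,5,0],[0,5,0],[0,5,0],[0,5,0],[0,5,0],[0,2,0],[0,0,0],[0,0,0]]}}

```text
clock: 22.45
tool_pos: [0.4695, -0.2061, 0.2498]
tcp_rot: [0.013, 0.965, -0.05, 0.258]
wrist_force: [-0.4, -0.3, -3.2]
finger_gap: 0.0639
```

Run:
```python
from h import *
go([.51,.09,.25],30); go([.608,.082,.218],30); print(robot.get_obs()["q"].round(2))
f=snap("side"); i=f["img"][:,:,::-1]; cv2.imwrite('pics/a4.png',cv2.resize(i[60:260,200:400],None,fx=3,fy=3,interpolation=cv2.INTER_CUBIC))
```

```text
shift tool cm [  0.83 -29.87   0.47] turn deg [-0.02  0.05  0.02]
 in target frame cm [  0.82 -29.87   0.45]
shift tool cm [  7.75 -30.1    8.15] turn deg [-0.02  0.05  0.02]
 in target frame cm [  7.73 -30.1    8.14]
[-0.68 -0.54  2.22  0.32  1.03  0.9 ]
```

View pics/a4.png

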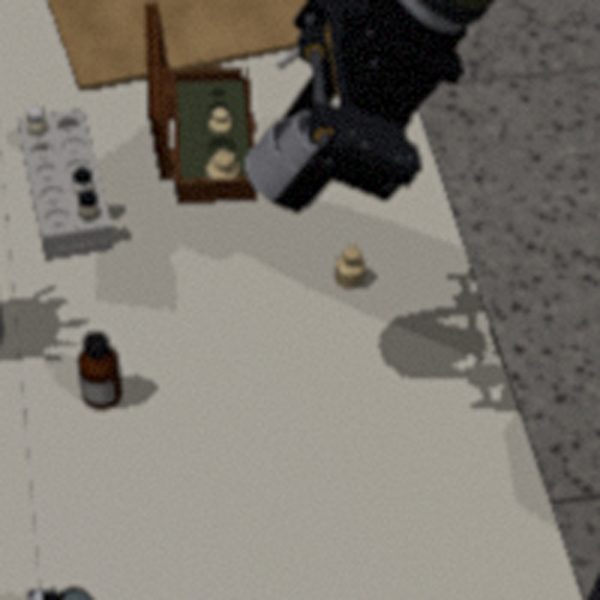

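The nest is in the jaws, tilted with its base toward the camera side (about (290,160)), and no cup has dropped out. Moving sideways to the standoff.

Call:
{"op": "play_rows", "data": {"hand": [0.5,0.5,0.5,0.5,0.5,0.5,0.5,0.5,0.5,0.5,0.5,0.5,0.5,0.5], "linear": [[0,-1.5,0],[0,-3,0],[0,-3,0],[0,-3,0],[0,-3,0],[0,-3,0],[0,-3,0],[0,-3,0],[0,-3,0],[0,-3,0],[0,-1.5,0],[0,0,0],[0,0,0],[0,0,0]], "dr": [[0,0,0],[0,0,0],[0,0,0],[0,0,0],[0,0,0],[0,0,0],[0,0,0],[0,0,0],[0,0,0],[0,0,0],[0,0,0],[0,0,0],[0,0,0],[0,0,0]]}}

```text
clock: 24.25
tool_pos: [0.5006, 0.0916, 0.2499]
tcp_rot: [0.014, 0.965, -0.051, 0.258]
wrist_force: [0.5, -0.9, -3.2]
finger_gap: 0.0635
```

Run:
```python
from h import *
go([.608,.082,.218],30)
```

```text
shift tool cm [ 7.74 -0.18  8.15] turn deg [ 0.02  0.01 -0.04]
 in target frame cm [ 7.74 -0.17  8.15]
```

Call:
{"op": "play_rows", "data": {"hand": [0.5,0.5,0.5,0.5,0.5,0.5,0.5,0.5,0.5,0.5], "linear": [[1.5,0,0],[2.5,-0.1,0.5],[2.5,-0.1,1.5],[1.2,0,2],[0,0,2],[0,0,1.5],[0,0,0.6],[0,0,0],[0,0,0],[0,0,0]], "dr": [[0,0,0],[0,0,0],[0,0,0],[0,0,0],[0,0,0],[0,0,0],[0,0,0],[0,0,0],[0,0,0],[0,0,0]]}}

```text
clock: 25.5
tool_pos: [0.6076, 0.0832, 0.2193]
tcp_rot: [0.013, 0.964, -0.05, 0.259]
wrist_force: [-0.1, 0.1, -3.8]
finger_gap: 0.0638
```

Run:
```python
from h import *
go([.608,.082,.218],30)
f=snap("side"); i=f["img"][:,:,::-1]; C=cloud(f)
cv2.imwrite('pics/a5.png',cv2.resize(i[190:330,170:330],None,fx=4,fy=4,interpolation=cv2.INTER_CUBIC))
L=np.array([.670,.0752,.11]);c,s=np.cos(YAW),np.sin(YAW);n=np.array([-.5*c,-.5*s,.866])
q=C.reshape(-1,3)-L; z=q@n; r=q-z[:,None]*n; y=q@np.array([-s,c,0]); x=q@np.cross(n,[-s,c,0])
m=(np.linalg.norm(r,axis=1)<.055)&(z>.08)&(z<.21)
for lo in np.arange(.1,.2,.01):
    k=m&(z>=lo)&(z<lo+.01)
    if k.any(): print(lo.round(2),k.sum(),'x',x[k].min().round(3),x[k].max().round(3),'y',y[k].min().round(3),y[k].max().round(3),'zmin',z[k].min().round(3))
k=m&(np.linalg.norm(r,axis=1)<.028)&(z<.15);print('base',z[k].min() if k.any() else None)
```

```text
shift tool cm [-0.02  0.12  0.14] turn deg [-0.03 -0.09  0.02]
 in target frame cm [-0.02  0.12  0.14]
0.12 71 x -0.032 0.012 y -0.028 0.039 zmin 0.122
0.13 105 x -0.032 0.009 y -0.03 0.042 zmin 0.13
0.14 130 x -0.033 0.001 y -0.036 0.043 zmin 0.14
0.15 186 x -0.031 0.001 y -0.037 0.044 zmin 0.15
0.16 98 x -0.031 0.016 y -0.039 0.045 zmin 0.16
0.17 92 x -0.019 0.014 y -0.039 0.046 zmin 0.17
0.18 20 x -0.012 0.008 y -0.038 0.045 zmin 0.18
0.19 29 x -0.009 -0.001 y -0.032 0.01 zmin 0.191
base 0.12214776630033253
```

View pics/a5.png

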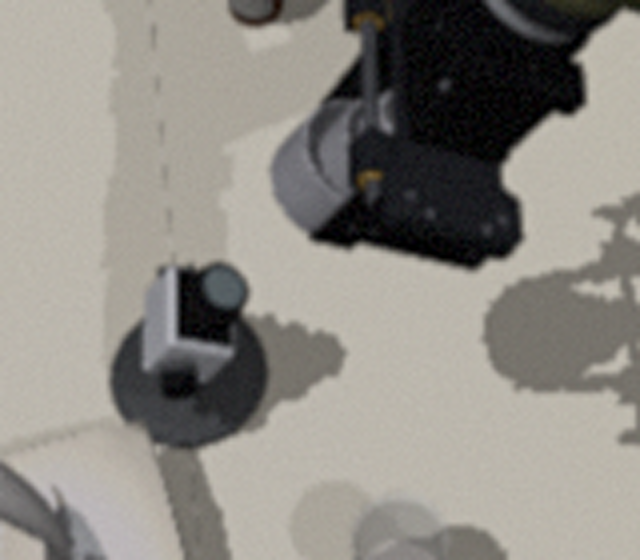

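The nest sits square above the lens (lens at about (225,288), cup base at about (300,200)). The cloud puts its base at 122 mm, with the cup edge at −32 mm in x, so it is centred. One small trim, a settle, then a still check and hand in.

Call:
{"op": "play_rows", "data": {"hand": [0.5,0.5,0.5,0.5,0.5,0.5], "linear": [[0,0.1,0.1],[0,0,0],[0,0,0],[0,0,0],[0,0,0],[0,0,0]], "dr": [[0,0,0],[0,0,0],[0,0,0],[0,0,0],[0,0,0],[0,0,0]]}}

```text
clock: 26.3
tool_pos: [0.6078, 0.082, 0.2173]
tcp_rot: [0.013, 0.965, -0.05, 0.258]
wrist_force: [-0.0, -1.3, -2.9]
finger_gap: 0.0639
```

Run:
```python
from h import *
go([.608,.082,.218],30); o=robot.get_obs(); print(abs(o["joint_velocities"]).max(),o["finger_gap"],o["clock"])
C=cloud(snap("top")); A=np.load('top0.npy')
for k,u,v in(("beaker",205,201),("bottle",344,190),("weight",378,275)):
    print(k,[(lambda q:q[q[:,2]>.02].mean(0).round(3))(X[v-14:v+14,u-14:u+14].reshape(-1,3)) for X in(A,C)])
print(robot.sign_off())
```

```text
shift tool cm [ 0.05  0.   -0.05] turn deg [-0.01  0.    0.02]
 in target frame cm [ 0.05  0.   -0.05]
0.001227083360006129 0.06394445814559077 26.3
beaker [array([0.591, 0.219, 0.061]), array([0.54 , 0.166, 0.328])]
bottle [array([ 0.619, -0.195,  0.092]), array([ 0.619, -0.195,  0.093])]
weight [array([ 0.373, -0.293,  0.106]), array([ 0.374, -0.301,  0.055])]
the job is handed in; nothing more can be done
None
```

The nest is being held in front of the inspection camera and the job is handed in at about 26 s; no verdict was reported. I put the middle cup into the large one and let go, then the small cup into the middle one and let go. Then I gripped the large cup from above with a 40 N grip setting, lifted it and tilted it 30°.

**Last checks:**
- **Nesting:** before the lift, the three rims stood at 38, 56 and 74 mm and were concentric within about 2 mm. After the tilt the rims were not refitted, but the depth points still reached about 0.19 m along the lens axis, which fits a seated nest.
- **Position:** the underside was measured about 122 mm from the lens and roughly centred on the axis. I then trimmed it about 1 mm closer. The final tool pose is within 1 mm of my target.
- **Stillness:** the joints were at rest, with the finger gap at 64 mm, the large cup's diameter.
- **Camera yaw:** this rests on my estimate of −6°. Most estimates lay between −2° and −8°. Two disagreed: the side view's lens-face fit gave −14°, and its block-face fit, which mixed several faces, gave 0°.
- **Bystanders:** the bottle reads unchanged. The beaker and weight readings are not valid: the arm covered the beaker in the last image and was in the weight's patch in the first image. I planned the moves to stay clear of both and felt no contact.

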